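# Find the set-screw flat and hold the collar on it

## Robot

A 7-joint arm with a two-finger parallel gripper is mounted at the origin on the work surface. World frame = base frame: x ahead of the robot, y to its left, z up, the work surface at z = 0. Lengths are in m, angles in rad, forces in N, time in s.
With the tool pointing down it reaches from about 0.4 to 0.9 m from the base axis. Payload 5.5 kg.
Tool frame: the origin (TCP) lies midway between the tips of the shut fingers; the grasp point (between the pads) lies 19 mm behind it (manip.grip_depth is the distance from the TCP to the grasp point, in m); z points along the fingers, y is the line along which they close (so a half turn about z gives the same grasp; the last joint's range is limited). The gripper opens to 92 mm and grips with 3 to 60 N. Pads are 19 mm wide; open, the fingers measure 130 mm over their backs; the gripper's body (75 mm by 190 mm) begins 47 mm behind the grasp point.
Start: joints at [-1.032, 0.501, -0.427, 1.55, 0.221, 1.138, -0.21], TCP at [0.177, 0.625, 0.227] pointing down, gripper open.
Joint ranges: [-2.88, 2.88], [-0.31, 2.03], [-1.54, 1.56], [0.2, 2.42], [-1.41, 4.55], [0.19, 2.02], [-2.57, 2.57]. Speed limits (rad/s): [2.57, 2.57, 3.14, 3.14, 3.14, 3.14, 3.14].

## Interface

Orientations are given as a unit quaternion [x, y, z, w].
In Python, from bench import manip, effector, viewer gives the robot as it stands. Calls block until the motion is done:
- manip.move_pose(position, orientation): joint-space move of the TCP to a pose.
- manip.servo_line(position, ori=None, vel=0.15): straight line of the TCP; ori=None keeps the orientation; vel is the mean speed in m/s.
- manip.movej(angles): joint-space move.
- effector.open_jaws() and effector.close(f_grip=None): open the fingers fully, or close them until they stop; f_grip is the grip in N (None keeps the last).
- manip.sleep(seconds).
- manip.solve_ik(position, orientation): joint angles nearest the present ones, or None.
- viewer.get_image(name): name is "side" or "top"; returns the picture (420x560x3 uint8, red, green, blue); there is no depth.
- viewer.get_calibration(name): a dict with "vfov" (degrees; the focal length in pixels is half the picture's height over the tangent of half this angle, whatever the lens; pixels are square), "cx", "cy" (the principal point, pixels), "eye" and "attitude" of the camera in the world. Camera axes: x right, y down, z forward; pixel columns grow to the right and rows downward; lengths in m; the calibration is good to about 2 mm. A picture is of the moment at which its call begins. get_calibration takes no time and is no camera call.
A pose or a line that the arm cannot do raises manip.PlanningError and nothing moves.
- manip.hand_in(): hands the job in; it is judged then, once.
Readings, each from a call of its own:
- manip.current_clock(): time.
- manip.current_q(): joint angles.
- manip.current_joint_velocities(): joint speeds.
- manip.current_tau(): joint torques, N m.
- manip.current_tool_pos(): TCP position.
- manip.current_tcp_rot(): TCP orientation.
- manip.current_force(): force on the tool from outside, world axes, zero at the start.
- manip.current_wrist_torque(): the same for the moment, N m.
- manip.current_finger_gap(): finger opening in m.
- manip.current_gripper_force(): force on a finger pad.
Only numpy, scipy, OpenCV 4.12 (cv2) and the standard library are available. Lean on these libraries where they do the work, as an engineer would, in place of code of your own. Each camera call takes 0.05 s, during which the arm holds its last target. There are 200 camera calls.

## Task

Pinch the upright shaft of the stand between the fingers, feel for its set-screw flat and turn the shaft until the flat faces the way the orange pointer points. Then take the blue collar from its rest and slide it down over the end of the shaft, its steel screw over the flat and pointing the same way as the orange pointer, until the collar's top is level with the end of the shaft. Finish while still holding the collar there with the fingers, upright and still, so that a team-mate can tighten the screw; leave the two gears and the pin box alone.

Things in the scene. Friction and masses are not known exactly. Their poses are not given: they have to be found in the camera images.
- stand: Fixed shaft stand of a classroom kit. Origin: centre of the underside of its dark 100 x 90 x 6 mm base plate; z up; +x is the way the orange pointer points. A grey 46 x 46 mm bearing tower stands on it, top 70 mm up. From the tower a vertical metal shaft, 20 mm in diameter, rises on the stand's z axis to 130 mm and can be turned about it
- pointer (a point): Tip of the orange pointer, a flat tongue jutting from the top of the stand's tower: 50 mm from the shaft's axis along the stand's +x, 67 mm up. The shaft's flat starts 0.5 to 2.7 rad anticlockwise (seen from above) from this direction; stops let the flat turn from 0.4 rad clockwise to 2.9 rad anticlockwise of it
- shaft_end (a point): Centre of the shaft's end face, 130 mm above the stand's underside; its axes are the stand's and do not turn with the shaft. The edge has a 1.2 mm chamfer. The shaft's angle is not reported: feel it with the fingers, or see it (the flat and the end face beside it are painted orange). It turns with 0.06 N m of friction, has no spring and stays where it is left
- flat_foot (a point): Point on the shaft's axis at the lower end of the flat, 94 mm above the stand's underside, fixed to the stand. Above it the shaft is cut to a plane flat 5 mm from the axis; below it is round. There a pinch measures 15 mm with one pad on the flat, 16.6 mm when 0.2 rad off, 18 mm when 0.4 rad off, 20 mm when over 1.05 rad off; a squeeze may turn it square
- collar: Loose blue plastic shaft collar, about 70 g, on its rest, bore upright. Origin: centre of its underside, z along the bore, +x towards its screw. 22 mm high, outside diameter 39 mm; two flat lugs for the fingers on the +y and -y sides, 42 mm over both, 24 mm wide. Through bore 23 mm in diameter
- screw (a point): Outer end of the steel set screw's round head, 34.5 mm from the collar's axis along its +x, 11 mm above its underside. The screw's inner end, inside the bore, is a pad 13 mm wide, 6 to 16 mm up, its face 6.4 mm from the axis: the collar goes onto the shaft only with this pad over the flat (play about 0.2 rad)
- rest: Fixed rest for the collar: 70 x 70 x 6 mm dark plate with a grey 26 x 26 mm block on it, block top 30 mm up. Origin: centre of the underside. The collar starts on the block's top with the screw within 0.6 rad of the world's +x
- orange_gear: Bystander: loose orange plastic gear lying flat, 60 mm across, 10 mm thick; origin at the centre of its underside
- blue_gear: Bystander: loose blue plastic gear lying flat, 50 mm across, 12 mm thick; origin at the centre of its underside
- pin_box: Bystander: open clear box of connector pins, 85 x 60 x 35 mm; origin at the centre of its underside
Things that resemble listed ones, but are neither listed nor needed, are in the scene too. What is shaped like the stand but pink is not meant. What is shaped like the collar but white is not meant.

How it is judged:
On the way, in this order (a step that is already met when the one before it is completed fails the run):
1. the fingers pinch the shaft (contact force between the fingers and stand above 3 N), for 0.2 s.
2. the collar is lifted off its rest by the fingers (z of collar in the frame of rest above 0.045 m and contact force between the fingers and collar above 1 N), for 0.2 s.
At the end, for the whole second after the job is handed in: The collar is round the shaft (axes within 4 mm, upright within 0.1 rad), its top level with the shaft's end within 5 mm, its screw pointing the pointer's way within 0.25 rad; the fingers hold it (over 2 N), it is still, and it bears on the shaft with less than 15 N (horizontal distance between collar and shaft_end below 0.004 m and z of collar in the frame of shaft_end between -0.027 and -0.017 m and angle between collar's own z axis and vertical below 0.1 rad and angle between the x axis of collar and the x axis of stand, either way round below 0.25 rad and x of screw in the frame of stand above 0.02 m and contact force between the fingers and collar above 2 N and contact force between collar and stand below 15 N and linear speed of collar below 0.01 m/s); the arm keeps its last pose, push and grip.
It fails at once if the orange gear is shifted by more than 30 mm (distance of orange_gear from where it was at the start of the episode above 0.03 m).
It fails at once if the blue gear is shifted by more than 30 mm (distance of blue_gear from where it was at the start of the episode above 0.03 m).
It fails at once if the pin box is shifted by more than 30 mm (distance of pin_box from where it was at the start of the episode above 0.03 m).
It also fails if it takes over 72 s, if anything falls off the work surface, if the arm or the gripper's body presses on something with over 40 N, if the wrist force passes 120 N, or if a joint passes its speed limit or range.

## Working session

There is one attempt and no reset: what is moved stays moved. The work goes in short steps, each a Python script; the robot and the scene stay as the last script left them, time stands still between calls to the robot, and variables do not carry over. Pictures are saved under pics/ and viewed, at most 10 in all, crops included, and the job is handed in when it is done.

```bash
mkdir -p pics; ls; python3 - <<'E'
from bench import manip, effector, viewer
import cv2
for n in("top","side"):
    cv2.imwrite(f"pics/{n}0.png",viewer.get_image(n)[:,:,::-1]); print(viewer.get_calibration(n))
print(manip.current_clock(),manip.current_tcp_rot(),manip.current_finger_gap())
E
```

```text
pics
{'vfov': 52.421085315731645, 'cx': 275.4886760311352, 'cy': 206.51577213990586, 'eye': array([ 0.40011079, -0.00611622,  1.04756356]), 'attitude': array([-0.6951863 ,  0.71382118, -0.0651663 ,  0.0541173 ])}
{'vfov': 43.209622615610144, 'cx': 283.4889063600493, 'cy': 211.71096873260143, 'eye': array([0.39130809, 0.89778187, 0.98680872]), 'attitude': array([-0.08565807,  0.91615232, -0.38901889,  0.04463091])}
0.1 [ 1.37436270e-01  9.90510227e-01 -8.59954375e-04 -1.47131593e-04] 0.09162592967349889
```

View pics/top0.png

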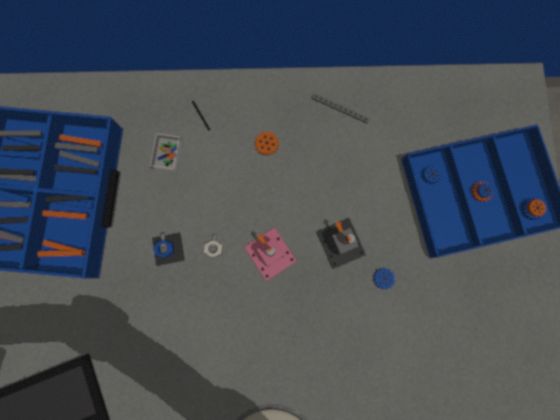

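View pics/side0.png

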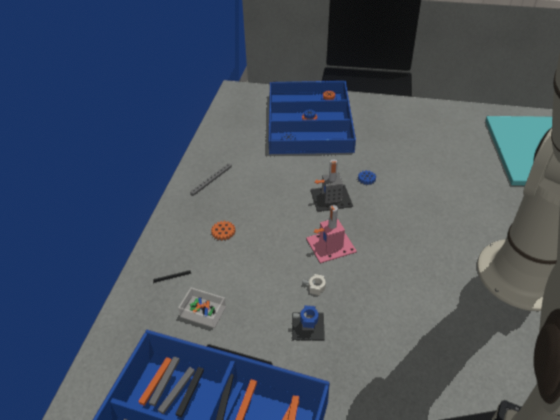

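The top view shows the dark stand at about (342,243) with its shaft end near (350,238) and its pointer near (338,226). The rest and blue collar are at (167,248), with the screw pointing up. The side view shows the stand at (331,190) and the collar at (309,318). I'll zoom in on both.

```bash
cat > h.py <<'E'
from bench import manip, effector, viewer
import cv2, numpy as np
from scipy.spatial.transform import Rotation as R
def cal(n):
    c=viewer.get_calibration(n); f=210/np.tan(np.radians(c['vfov']/2))
    return c,f,R.from_quat(c['attitude'])
def ray(n,u,v):
    c,f,r=cal(n); return c['eye'],r.apply([(u-c['cx'])/f,(v-c['cy'])/f,1])
def plane(n,u,v,z):
    e,d=ray(n,u,v); return e+d*(z-e[2])/d[2]
def proj(n,p):
    c,f,r=cal(n); q=r.inv().apply(np.array(p)-c['eye']); return np.array([c['cx'],c['cy']])+f*q[:2]/q[2]
def tri(a,b):
    e1,d1=ray('top',*a); e2,d2=ray('side',*b)
    t=np.linalg.lstsq(np.c_[d1,-d2],e2-e1,rcond=None)[0]; p,q=e1+t[0]*d1,e2+t[1]*d2
    return (p+q)/2,np.linalg.norm(p-q)
def shot(n): return viewer.get_image(n)
def crop(im,u,v,w,s,out=None):
    u0,v0=int(u-w),int(v-w); c=im[max(v0,0):v0+2*w,max(u0,0):u0+2*w,::-1]
    return cv2.resize(c,None,fx=s,fy=s,interpolation=cv2.INTER_CUBIC)
def yaw_q(a):  # tool down, tool y (closing line) along world angle a
    return (R.from_matrix(np.c_[[np.sin(a),-np.cos(a),0],[np.cos(a),np.sin(a),0],[0,0,-1.]])).as_quat()
E
python3 - <<'E'
from h import *
t=cv2.imread('pics/top0.png')[:,:,::-1]; s=cv2.imread('pics/side0.png')[:,:,::-1]
r1=np.hstack([crop(t,345,238,30,6.6),crop(t,167,248,30,6.6)]); r2=np.hstack([crop(s,331,187,30,6.6),crop(s,309,320,30,6.6)])
g=np.hstack([r1[:396,:],r2[:396,:]])
cv2.imwrite('pics/c0.png',cv2.resize(np.vstack([r1,r2]),(792,792))[:600] if 0 else np.vstack([cv2.resize(r1,(600,300)),cv2.resize(r2,(600,300))]))
print(R.from_quat(manip.current_tcp_rot()).as_matrix().round(3))
for im,n,w in((t,'top',[(345,240)]),(s,'side',[(331,187)])):
    hsv=cv2.cvtColor(im.copy(),cv2.COLOR_RGB2HSV)
    for u,v in w:
        m=cv2.inRange(hsv,(3,120,90),(22,255,255)); k=np.zeros_like(m); k[v-30:v+30,u-24:u+30]=1; m*=k
        N,l,st,c=cv2.connectedComponentsWithStats(m); print(n,st[1:].tolist(),c[1:].round(1).tolist())
E
```

```text
[[-0.962  0.272 -0.001]
 [ 0.272  0.962 -0.002]
 [ 0.    -0.002 -1.   ]]
top [[335, 222, 8, 10, 53], [347, 237, 3, 4, 9]] [[338.9, 226.0], [348.3, 238.3]]
side [[332, 164, 4, 8, 24], [315, 180, 10, 3, 27], [332, 207, 1, 3, 3], [331, 211, 1, 1, 1]] [[333.1, 167.5], [319.3, 181.0], [332.0, 208.0], [331.0, 211.0]]
```

View pics/c0.png

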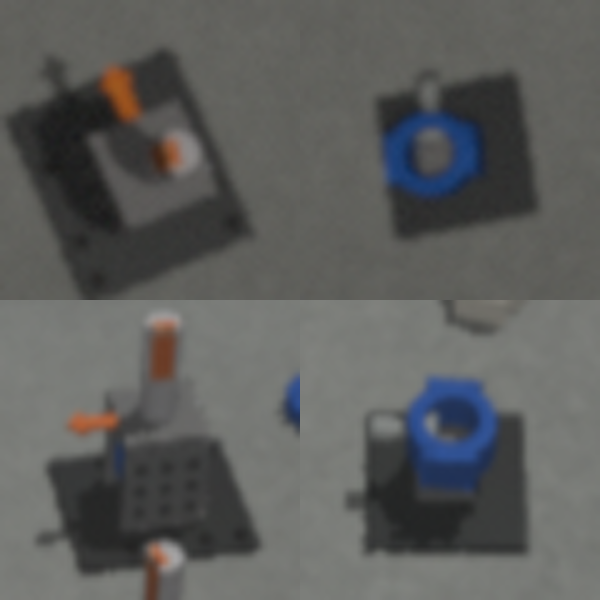

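```bash
python3 - <<'E'
from h import *
se,g=tri((351,238.4),(333.6,161)); print('shaft end',se.round(4),g)
print('at .13',plane('top',351,238.4,.13).round(4),plane('side',333.6,161,.13).round(4))
C=np.array([[8,120],[165,50],[253,238],[85,298]])/5+[315,208]
P=np.array([plane('top',*c,.006) for c in C]); print(P.round(4),'plate centre',P.mean(0))
for a,b in((0,1),(1,2),(2,3),(3,0)):
    d=P[b]-P[a]; print(np.linalg.norm(d),np.arctan2(d[1],d[0]))
tip=plane('top',338,221.6,.067); tip2=plane('side',314.6,181.8,.067); print('tip',tip,tip2)
d=(tip+tip2)/2-se; print('yaw',np.arctan2(d[1],d[0]))
f=plane('top',348.3,238.3,.13)-plane('top',351,238.4,.13); print('flat dir',np.arctan2(f[1],f[0]))
c1=plane('top',163.4,248.4,.052);c2=plane('side',309,314,.052);print('collar',c1,c2,tri((163.4,248.4),(309,314)))
s=plane('top',162.6,233,.041);s2=plane('side',(70/5)+279,125/5+290,.041);print('screw',s,s2)
E
```

```text
shaft end [ 0.4832 -0.1842  0.128 ] 0.0011545315934402569
at .13 [ 0.4824 -0.1838  0.13  ] [ 0.4835 -0.1817  0.13  ]
[[ 0.5115 -0.1241  0.006 ]
 [ 0.5442 -0.2033  0.006 ]
 [ 0.4507 -0.2411  0.006 ]
 [ 0.424  -0.1576  0.006 ]] plate centre [ 0.48258271 -0.18152012  0.006     ]
0.08569072107522689 -1.1793809895598089
0.10084434163118726 -2.757750661302749
0.08759141730226715 1.880434381930399
0.09371645795803694 0.36610548733937126
tip [ 0.52790652 -0.16799872  0.067     ] [ 0.52886048 -0.16460572  0.067     ]
yaw 0.37699252520745047
flat dir 1.5074464119629902
collar [0.4776785  0.23869319 0.052     ] [0.47842438 0.24390999 0.052     ] (array([0.47852346, 0.24006561, 0.04647964]), np.float64(0.0008273135187680941))
screw [0.5148841  0.24387705 0.041     ] [0.51267479 0.24495072 0.041     ]
```

```bash
python3 - <<'E'
from h import *
A=np.array([.483,-.1825]); 
for a in (1.5,.375,1.5-np.pi,.375+np.pi,.375-np.pi,1.945,1.945-np.pi):
    q=manip.solve_ik([*A,.095],yaw_q(a)); print(round(a,2),None if q is None else np.round(q,2))
for a in (1.68,1.68-np.pi):
    q=manip.solve_ik([.478,.2405,.024],yaw_q(a)); print('c',round(a,2),None if q is None else np.round(q,2))
fd=1.5
u=np.array([np.cos(fd),np.sin(fd)])
p=A-.0025*u
manip.move_pose([*p,.2],yaw_q(fd)); print(manip.current_clock(),manip.current_q().round(2),manip.current_tool_pos())
print(manip.current_force().round(2))
im=shot('top'); im2=shot('side')
cv2.imwrite('pics/t1.png',np.hstack([crop(im,345,238,40,5),crop(im2,331,187,40,5)]))
E
```

```text
Traceback (most recent call last):
  File "h.py", line 22, in yaw_q
    return (R.from_matrix(np.c_[[np.sin(a),-np.cos(a),0],[np.cos(a),np.sin(a),0],[0,0,-1.]])).as_quat()
            ~~~~~~~~~~~~~^^^^^^^^^^^^^^^^^^^^^^^^^^^^^^^^^^^^^^^^^^^^^^^^^^^^^^^^^^^^^^^^^^^
  File "scipy/spatial/transform/_rotation.pyx", line 1143, in scipy.spatial.transform._rotation.Rotation.from_matrix
ValueError: Non-positive determinant (left-handed or null coordinate frame) in rotation matrix 0: [[ 0.99749499  0.0707372   0.        ]
 [-0.0707372   0.99749499  0.        ]
 [ 0.          0.         -1.        ]].
```

```bash
sed -i 's/\[np.sin(a),-np.cos(a),0\]/[-np.sin(a),np.cos(a),0]/' h.py; python3 - <<'E'
from h import *
A=np.array([.483,-.1825]); 
for a in (1.5,.375,1.5-np.pi,.375+np.pi,.375-np.pi,1.945,1.945-np.pi):
    q=manip.solve_ik([*A,.095],yaw_q(a)); print(round(a,2),None if q is None else np.round(q,2))
for a in (1.68,1.68-np.pi):
    q=manip.solve_ik([.478,.2405,.024],yaw_q(a)); print('c',round(a,2),None if q is None else np.round(q,2))
fd=1.5
u=np.array([np.cos(fd),np.sin(fd)])
p=A-.0025*u
manip.move_pose([*p,.2],yaw_q(fd)); print(manip.current_clock(),manip.current_q().round(2),manip.current_tool_pos())
print(manip.current_force().round(2))
E
```

```text
1.5 [ 0.14  0.42  0.2   2.01 -0.12  0.73  1.92]
0.38 [-0.03  0.44  0.42  2.01 -0.26  0.74  0.92]
-1.64 [-0.3   0.52  0.76  2.02 -0.5   0.79 -0.88]
3.52 [-0.53  0.72  1.13  2.03 -0.83  0.95 -1.72]
-2.77 [-0.53  0.72  1.13  2.03 -0.83  0.95 -1.72]
1.95 [ 0.16  0.42  0.18  2.01 -0.11  0.73  2.35]
-1.2 [-0.27  0.51  0.72  2.02 -0.47  0.78 -0.46]
c 1.68 [-0.24  0.58 -0.35  1.97  0.32  0.64  0.89]
c -1.46 [-0.67  0.57  0.19  1.99 -0.18  0.61 -1.82]
3.1417 [ 0.    0.27  0.37  1.93 -0.12  0.96  1.93] [ 0.48325975 -0.18413885  0.19995707]
[-0.13  0.21  0.25]
```

```bash
python3 - <<'E'
from h import *
p=manip.current_tool_pos()
manip.servo_line([p[0],p[1],.094],vel=.08); print(manip.current_force().round(2))
for f in (6,25):
    effector.close(f_grip=f); manip.sleep(.3)
    print(manip.current_clock(),'gap',manip.current_finger_gap(),'grip',manip.current_gripper_force(),'F',manip.current_force().round(2),'M',manip.current_wrist_torque().round(3),manip.current_tool_pos().round(4))
E
```

```text
[ 0.84 -0.19 -1.35]
6.0917 gap 0.01679560526359544 grip 7.003230163084027 F [-0.42 -1.61  2.25] M [-0.06   0.158 -0.007] [ 0.4833 -0.1844  0.0941]
6.6083 gap 0.016789497748741854 grip 27.39428358472651 F [-0.99 -2.41  3.62] M [-0.42   0.242  0.041] [ 0.4833 -0.1845  0.0941]
```

```bash
cat >> h.py <<'E'
A=np.array([.483,-.1825]); YAW=.375
def turn(a0,a1,off=.0018,z=.094,step=.2,rate=.5):
    for a in np.linspace(a0,a1,max(2,int(abs(a1-a0)/step)+2))[1:]:
        t=np.array([*(A-off*np.array([np.cos(a),np.sin(a)])),z])
        p=manip.current_tool_pos(); d=np.linalg.norm(t-p); n=abs(a1-a0)/max(1,int(abs(a1-a0)/step)+1)
        manip.servo_line(t,yaw_q(a),vel=max(d,1e-4)/(n/rate))
def rep(s=''): print(s,round(manip.current_clock(),2),'gap',round(1e3*manip.current_finger_gap(),2),'grip',round(manip.current_gripper_force(),1),'F',manip.current_force().round(1),'M',manip.current_wrist_torque().round(2),manip.current_tool_pos().round(4))
E
python3 - <<'E'
from h import *
turn(1.5,YAW); rep('turned')
effector.open_jaws(); rep('open')
im=shot('top'); im2=shot('side')
cv2.imwrite('pics/t1.png',np.hstack([crop(im,345,238,40,5),crop(im2,331,187,40,5)]))
turn(YAW,YAW+.2); effector.close(f_grip=10); manip.sleep(.2); rep('+.2')
E
```

```text
turned 8.67 gap 16.44 grip 26.6 F [-0.3 -6.5  2.4] M [-1.32 -0.08 -0.02] [ 0.4814 -0.1842  0.0941]
open 9.93 gap 91.68 grip 0.0 F [-0.2 -0.9  0.3] M [-0.08 -0.05  0.03] [ 0.4813 -0.1832  0.094 ]
+.2 11.78 gap 15.19 grip 12.1 F [-5.1 -1.7  5.6] M [-0.23  0.75 -0.02] [ 0.4808 -0.1841  0.0942]
```

View pics/t1.png

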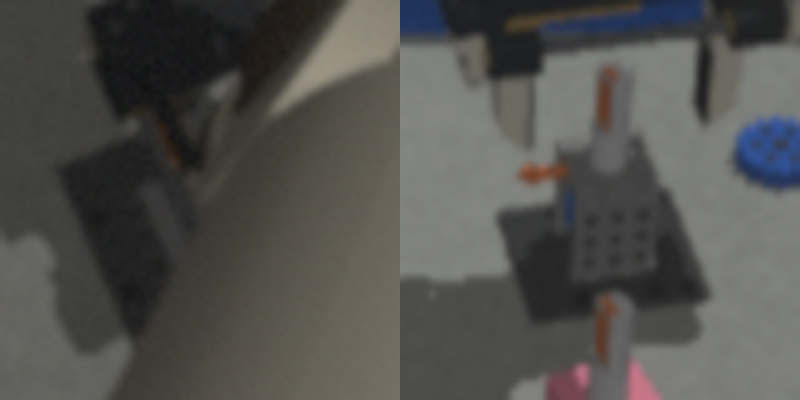

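The side view shows the flat now turned to the left, towards the pointer at (320,172). The gap of 15.2 mm at +0.2 rad means the pads sit nearly square on the flat. I'll squeeze and turn the rest of the way.

```bash
python3 - <<'E'
from h import *
effector.close(f_grip=30); manip.sleep(.2); rep('30N')
turn(YAW+.2,YAW,off=.003); manip.sleep(.2); rep('turned')
effector.open_jaws(); effector.close(f_grip=10); manip.sleep(.2); rep('check')
M=R.from_quat(manip.current_tcp_rot()).as_matrix(); print(np.arctan2(M[1,1],M[0,1]))
E
```

```text
30N 12.19 gap 14.76 grip 33.6 F [-4.2 -1.7  6.1] M [-0.34  0.74  0.1 ] [ 0.4808 -0.1841  0.0941]
turned 12.97 gap 14.68 grip 32.9 F [-1.6 -1.2  3.8] M [-0.2   0.1  -0.03] [ 0.4805 -0.1837  0.0941]
check 15.62 gap 15.24 grip 10.7 F [ 0.2 -0.1  5.2] M [-0.06  0.09  0.07] [ 0.4805 -0.1838  0.0943]
0.3749830213386326
```

```bash
python3 - <<'E'
from h import *
a=YAW-np.pi/2; u=np.array([np.cos(a),np.sin(a)])
effector.open_jaws(); f0=manip.current_force()
turn(YAW,a,off=0,rate=1.2,step=.4); manip.sleep(.1); f0=manip.current_force(); rep('pre')
effector.close(f_grip=6); manip.sleep(.2); rep('perp'); print('force along closing',(manip.current_force()-f0)[:2]@u,'lateral',(manip.current_force()-f0)[:2]@[-u[1],u[0]])
p=manip.current_tool_pos(); d=manip.current_tool_pos()[:2]-A; print('dev',d@u)
effector.open_jaws(); manip.servo_line([p[0],p[1],.2],vel=.15)
manip.move_pose([.478,.2405,.12],yaw_q(.11-np.pi/2)); rep('over collar'); print(manip.current_q().round(2))
s=shot('side'); t=shot('top'); cv2.imwrite('pics/t2.png',np.hstack([crop(t,167,248,30,6),crop(s,309,314,30,6)])) 
cv2.imwrite('pics/t2f.png',t[:,:,::-1])
E
```

```text
pre 19.16 gap 92.1 grip 0.0 F [-0.2  0.3 -0.6] M [-0.02  0.09  0.03] [ 0.483  -0.1825  0.0941]
perp 20.47 gap 19.5 grip 6.0 F [ 0.3 -2.5 -2.4] M [-0.4   0.   -0.01] [ 0.4831 -0.1827  0.094 ]
force along closing 2.8329176725704595 lateral -0.5627028681445957
dev 0.0002591927834597691
over collar 24.12 gap 91.95 grip 0.0 F [-0.3  0.4  0.3] M [-0.08  0.13  0.03] [0.4787 0.239  0.1203]
[-1.32  0.66  1.09  1.97 -0.73  0.97 -1.33]
```

View pics/t2.png

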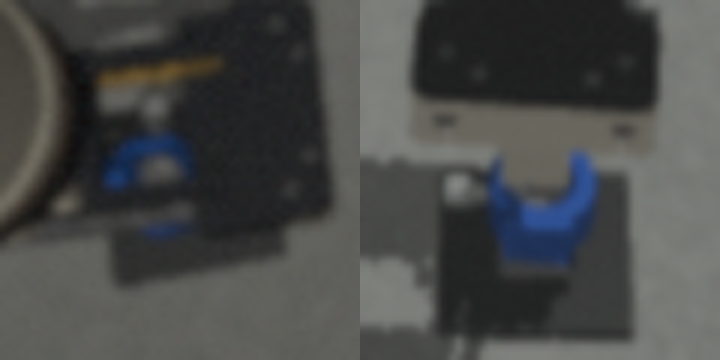

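The side crop shows the near finger in line with the collar's lug, and the screw at the left (+x). I'll go down and grasp it.

```bash
python3 - <<'E'
from h import *
manip.servo_line([.478,.2405,.025],yaw_q(.11-np.pi/2),vel=.1); manip.sleep(.1); rep('down')
effector.close(f_grip=20); manip.sleep(.2); rep('closed')
p=manip.current_tool_pos()
manip.servo_line([p[0],p[1],.13],vel=.12); manip.sleep(.2); rep('lift')
s=shot('side');cv2.imwrite('pics/t3s.png',s[:,:,::-1]); cv2.imwrite('pics/t3.png',crop(s,*proj('side',[p[0],p[1],.15]),40,7)); print(proj('side',[p[0],p[1],.15]))
E
```

```text
down 25.43 gap 92.17 grip 0.0 F [-0.3  0.6  0.1] M [-0.1   0.17  0.03] [0.4785 0.2408 0.0257]
closed 26.46 gap 41.62 grip 20.0 F [-0.2 -0.5  0.2] M [-0.05  0.14 -0.01] [0.478  0.2405 0.025 ]
lift 27.68 gap 42.03 grip 20.0 F [-0.6 -0.6 -0.5] M [-0.01  0.18 -0.01] [0.4776 0.2402 0.1294]
[310.38070476 283.75625652]
```

View pics/t3.png

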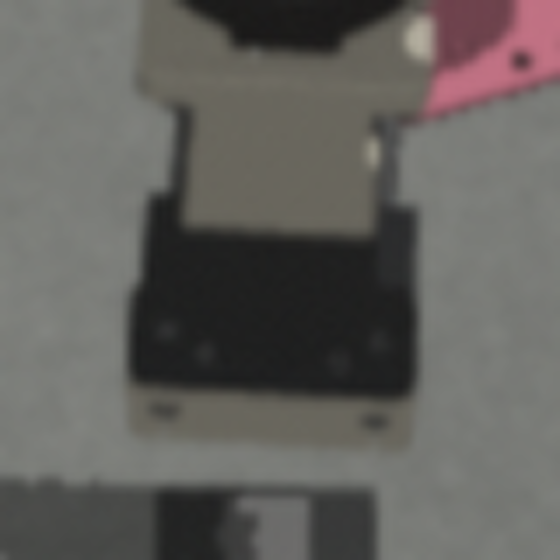

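The collar is hidden behind the gripper in this view, but the 42 mm gap at 20 N shows it's held. I'll carry it over high and then lower it with force checks.

```bash
sed -i 's/^A=np.array.*/A=np.array([.4829,-.1832]); YAW=.375/' h.py; python3 - <<'E'
from h import *
q=yaw_q(YAW-np.pi/2)
p=manip.current_tool_pos(); manip.servo_line([p[0],p[1],.2],vel=.2)
manip.move_pose([*A,.2],q); rep('over'); 
manip.servo_line([*A,.137],q,vel=.08); manip.sleep(.2); rep('pre'); f0=manip.current_force(); np.save('f0.npy',f0)
s=shot('side'); cv2.imwrite('pics/t4.png',crop(s,*proj('side',[*A,.14]),40,7)); print(manip.current_q().round(2))
for z in np.arange(.134,.1225,-.0015):
    manip.servo_line([*A,z],q,vel=.03); f=manip.current_force()-f0
    print(round(z,4),f.round(1),manip.current_wrist_torque().round(2),manip.current_tool_pos().round(4))
    if f[2]>6: break
E
```

```text
over 29.79 gap 41.69 grip 20.0 F [-0.1 -0.  -0.9] M [-0.07  0.19  0.01] [ 0.4833 -0.1818  0.1996]
pre 30.93 gap 42.15 grip 20.0 F [-0.5  0.6 -1.3] M [-0.08  0.17  0.04] [ 0.4833 -0.1833  0.1375]
[-0.47  0.53  1.    2.   -0.57  0.92 -0.37]
0.134 [-0.7 -0.3  0.2] [-0.11  0.17 -0.01] [ 0.4828 -0.183   0.1338]
0.1325 [ 0.7 -0.5  0.6] [-0.01  0.14 -0.02] [ 0.4828 -0.1832  0.1324]
0.131 [ 0.5 -0.7  0.7] [-0.06  0.16 -0.  ] [ 0.4828 -0.1832  0.1309]
0.1295 [-0.3 -0.8  2. ] [-0.15  0.17 -0.02] [ 0.4828 -0.1831  0.1294]
0.128 [-0.2  0.   0.5] [-0.08  0.19 -0.  ] [ 0.4828 -0.1832  0.1279]
0.1265 [-0.  -0.3  0.3] [-0.08  0.18 -0.  ] [ 0.4828 -0.1831  0.1264]
0.125 [ 1.  -0.5  0.8] [-0.09  0.16  0.  ] [ 0.4828 -0.1832  0.1249]
0.1235 [ 0.2 -1.2  1.2] [-0.09  0.17 -0.03] [ 0.4828 -0.1832  0.1234]
```

View pics/t4.png

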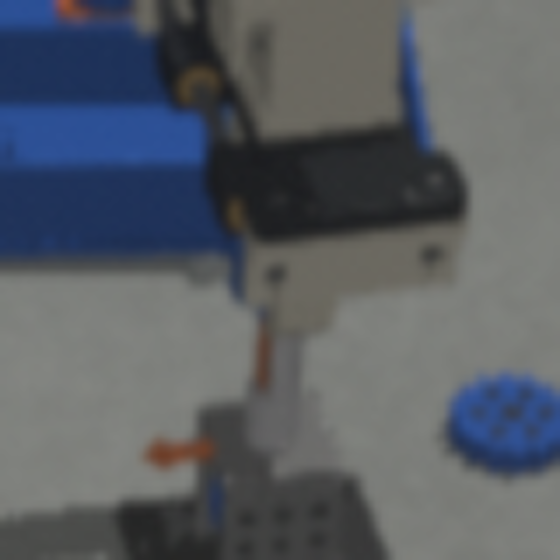

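The flat faces left, the same way as the orange pointer, and the collar has met no resistance so far. I'll continue down.

```bash
python3 - <<'E'
from h import *
q=yaw_q(YAW-np.pi/2); f0=np.load('f0.npy')
for z in np.arange(.122,.1025,-.0015):
    manip.servo_line([*A,z],q,vel=.03); f=manip.current_force()-f0
    print(round(z,4),f.round(1),manip.current_wrist_torque().round(2),manip.current_tool_pos().round(4))
    if f[2]>10: break
rep()
s=shot('side'); cv2.imwrite('pics/t5.png',crop(s,*proj('side',[*A,.12]),40,7))
E
```

```text
0.122 [ 0.7 -1.1 -0.3] [-0.08  0.14  0.01] [ 0.4828 -0.1832  0.1219]
0.1205 [ 1.3 -0.1  0.2] [-0.1   0.16  0.03] [ 0.4828 -0.1832  0.1204]
0.119 [ 0.6 -0.4  1.3] [-0.06  0.17 -0.01] [ 0.4828 -0.1831  0.1189]
0.1175 [-0.6  0.5  1. ] [-0.06  0.18 -0.03] [ 0.4828 -0.1832  0.1174]
0.116 [ 0.9 -0.5  0.3] [-0.09  0.11  0.01] [ 0.4828 -0.1831  0.1159]
0.1145 [-0.2 -0.6  0.8] [-0.09  0.07 -0.  ] [ 0.4828 -0.1832  0.1144]
0.113 [ 1.2 -0.5  0.4] [-0.12  0.21 -0.05] [ 0.4828 -0.1832  0.1129]
0.1115 [ 0.3 -0.2  0.8] [-0.05  0.14  0.03] [ 0.4828 -0.1832  0.1114]
0.11 [0.4 0.1 0.1] [-0.1   0.18  0.02] [ 0.4828 -0.1831  0.1099]
0.1085 [ 0.3 -0.5  1.3] [-0.07  0.18 -0.01] [ 0.4828 -0.1832  0.1084]
0.107 [ 0.5 -0.7  0.5] [-0.03  0.18 -0.  ] [ 0.4828 -0.1832  0.1069]
0.1055 [ 1.8 -1.9  1. ] [-0.08  0.17  0.01] [ 0.4828 -0.1832  0.1054]
0.104 [ 0.4 -0.4  0.3] [-0.07  0.17  0.02] [ 0.4828 -0.1832  0.1039]
0.1025 [ 0.3 -0.5  0.7] [-0.07  0.15  0.05] [ 0.4828 -0.1832  0.1024]
 36.48 gap 41.98 grip 20.0 F [-0.3  0.1 -0.7] M [-0.07  0.15  0.05] [ 0.4828 -0.1832  0.1024]
```

View pics/t5.png

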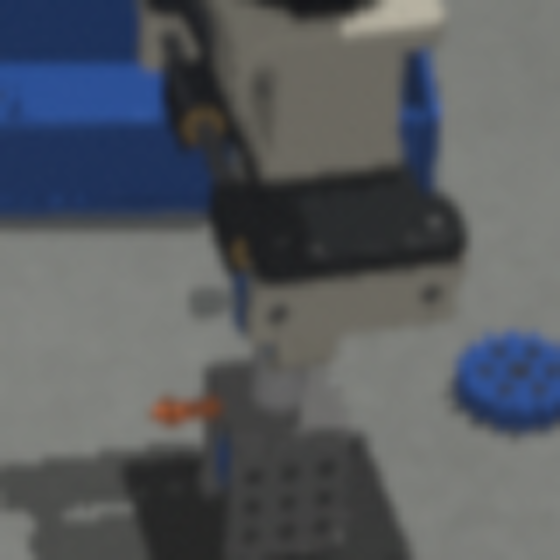

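The screw shows at crop (207,303), pointing the same way as the pointer. I'll check its position against the prediction and hand in if it agrees.

```bash
python3 - <<'E'
from h import *
o=(proj('side',[*A,.12])-40).astype(int); z=manip.current_tool_pos()[2]+.016
d=np.array([np.cos(YAW),np.sin(YAW)])
pred=proj('side',[*(A+.031*d),z]); obs=o+np.array([207,303])/7
mm=np.linalg.norm(proj('side',[*A,.13])-proj('side',[*A,.12]))/10
print(pred,obs,'px/mm vertical',mm)
if np.linalg.norm(pred-obs)<2.5:
    manip.sleep(.5); rep(); print(manip.hand_in())
E
```

```text
[322.06556716 165.67511109] [322.57142857 166.28571429] px/mm vertical 0.3037978300719546
 37.03 gap 42.05 grip 20.0 F [ 0.2  0.4 -0.5] M [-0.1   0.15  0.05] [ 0.4829 -0.1832  0.1025]
the job is handed in; nothing more can be done
None
```

The job is handed in at 37 s, with no verdict shown: the flat is turned to the pointer, the collar is on the shaft with its screw within about 1 px of where I predicted, and the fingers hold it at 20 N with almost no side load.

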